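# Start the fly-drying turner

## Robot

A 6-joint arm with a two-finger parallel gripper is mounted at the origin on the work surface. World frame = base frame: x ahead of the robot, y to its left, z up, the work surface at z = 0. Lengths are in m, angles in rad, forces in N, time in s.
With the tool pointing down it reaches from about 0.375 to 0.9 m from the base axis. Payload 3.1 kg.
Tool frame: the origin (TCP) lies where the fingers leave the gripper's body, on its centre line; the fingertips stand 70 mm ahead of it and the grasp point (between the pads) lies 51 mm ahead of it; z points along the fingers, y is the line along which they close (so a half turn about z gives the same grasp; the last joint's range is limited). The gripper opens to 87 mm and grips with 3 to 60 N. Pads are 19 mm wide; open, the fingers measure 117 mm over their backs; the gripper's body (75 mm by 190 mm) begins 51 mm behind the grasp point.
Start: joints at [-1.476, 0.527, 1.433, -0, 1.181, -0.178], TCP at [0.169, -0.602, 0.292] pointing down, gripper open.
Joint ranges: [-3.08, 3.08], [-0.75, 2.2], [0.22, 2.44], [-1.43, 4.57], [0, 2.65], [-2.85, 2.85]. Speed limits (rad/s): [2.79, 2.79, 3.14, 3.14, 3.14, 3.14].

## Interface

Orientations are given as a unit quaternion [x, y, z, w].
In Python, from rig import robot gives the robot as it stands.
- The arm moves only by the tool send_rows, never from a script. Its argument "deltas" is text: rows parted by semicolons, each of 7 numbers parted by spaces: the shift along the tool's x, y, z in mm, then the turn, a rotation vector about the tool's x, y, z in degrees, then the opening, from 0 (shut) to 1 (fully open). A call has 1 to 10 rows; each row shifts and turns the commanded pose from where the row before left it, along the tool's axes as they then stand; what a row does not reach is not made up. A row lasts 1/8 s, in which the tool goes at most 62.5 mm and 10.7 degrees, less where a joint would pass 70% of its speed; a pose out of reach is approached as far as the arm can. A call is refused whole if a number of a shift passes 62.5 or a number of a turn 10.7, either way. A call with a gripper value outside its range is refused whole. The fingers move at their own pace and stop on an object; "newtons" is the grip in N (left out, the last holds). Time passes only in rows, so rows that do not move let the fingers close. It gives the time, the measured TCP pose, the force, the opening and the grip force at its end, in the units of the state.
- robot.get_obs(): the state, without advancing time (a new reading comes with each control period).
- robot.camera(name): name is "scene" or "top"; returns a dict with "image" (400x640x3 uint8, red, green, blue), "depth" (400x640 float32, m along the optical axis (not along the pixel's ray), 0 where there is no reading), "fovy" (degrees; the focal length in pixels is half the picture's height over the tangent of half this angle, whatever the lens; pixels are square), "cx", "cy" (the principal point, pixels), "k1" (the pictures are not rectified: a ray, as slopes to the right and down, at radius r is drawn at 1 + k1 r^2 times it, then the intrinsics apply), "rvec" (rotation vector, rad) and "tvec" (3), from world to camera coordinates, as OpenCV has them. Camera axes: x right, y down, z forward; pixel columns grow to the right and rows downward; lengths in m; the calibration is good to about 2 mm. A picture is of the moment at which its call begins.
- robot.hand_in(): hands the job in; it is judged then, once.
Trained networks look in the newest picture that a camera, given by its name, has taken for a name from the list of things; names that differ only in an ending like _2 or _b are one class to them, and where a whole thing is asked for, a point or a joint stands for the part that bears it (a point fixed in the world has none). Each returns a list of dicts, best first, with "p" (0 to 1); they miss things now and then, are a little off and sometimes report something else, mostly with a low value. They report only what shows in the picture. A call takes as long as a camera call.
- robot.find_in(camera, thing): "box" ([left, top, right, bottom] in pixels, round what is visible of it).
- robot.cut_out(camera, thing): "region" (400x640 bool, what is visible of it) and "box" ([left, top, right, bottom] in pixels, round what is visible of it).
The state is a dict: "time": time; "q": joint angles; "joint_velocities": joint speeds; "joint_torque": joint torques, N m; "position": TCP position; "tool_rot": TCP orientation; "ft_force": force on the tool from outside, world axes, zero at the start; "moment": the same for the moment, N m; "grip_width": finger opening in m; "grip_force": force on a finger pad.
Only numpy, scipy, OpenCV 4.12 (cv2) and the standard library are available. Lean on these libraries where they do the work, as an engineer would, in place of code of your own. Each camera call takes 0.05 s, during which the arm holds its last target. There are 200 camera calls.

## Task

Start the fly-drying turner using only the fingertips, in this order: press down the ridged end (the raised end, farther from the robot) of the wide power rocker until it is fully over, then press down the same end of the narrow speed rocker until it is fully over, then press the large round start button fully in and let it come back up. Leave both rockers switched over, do not press the small round stop button, and do not pick up or shift the cork, the bottle, the spool or the wax.

Things in the scene. Friction and masses are not known exactly. Their poses are not given: they have to be found in the camera images.
- turner: fixed machine: black base 210 mm (x) by 460 mm (y from -155 to +305), deck 40 mm above the table; origin on the table under the centre of the four controls, +x away from the robot at yaw 0. The controls sit at x, y = +-45 mm, which one where varies. From y = +170 mm on stand a motor block (170 mm high) and a wheel with corks (top 225 mm above the table).
- power (a joint): rotation of the wide power rocker, rad. 0 to 0.05 at the start: off, ridged end up, plain end down. 0.36: fully over, ridged end down, against a stop. Stiff hinge without spring: it stays where it is left; pressing the ridged end down takes about 2.6 N.
- power_press (a point): press point of the wide power rocker: top of its grey paddle near the ridged end, midway across; moves with the paddle and drops about 8 mm. Paddle 64 mm long (turner's x) by 48 mm wide, pivoting at its middle; this point lies 23 mm from the pivot towards turner +x. A black cross ridge 6 mm wide, 3.5 mm high lies at 27 mm. The frame's rim is 14 mm lower than this point when off, 6 mm when on.
- power_base: fixed housing of the wide power rocker, on the turner's deck; origin at the centre of its underside, 40 mm above the table; housing 76 x 60 mm, 10 mm high; paddle pivot 16 mm above the origin. Its axes are parallel to the turner's.
- speed (a joint): rotation of the narrow speed rocker, rad. 0 to 0.05 at the start: off, ridged end up, plain end down. 0.36: fully over, ridged end down, against a stop. Stiff hinge without spring: it stays where it is left; pressing the ridged end down takes about 2.2 N.
- speed_press (a point): press point of the narrow speed rocker: top of its grey paddle near the ridged end, midway across; moves with the paddle and drops about 8 mm. Paddle 64 mm long (turner's x) by 22 mm wide, pivoting at its middle; this point lies 23 mm from the pivot towards turner +x. A black cross ridge 6 mm wide, 3.5 mm high lies at 27 mm. The frame's rim is 14 mm lower than this point when off, 6 mm when on.
- speed_base: fixed housing of the narrow speed rocker, on the turner's deck; origin at the centre of its underside, 40 mm above the table; housing 76 x 34 mm, 10 mm high; paddle pivot 16 mm above the origin. Its axes are parallel to the turner's.
- start (a joint): travel of the large start button, m: 0 up, 0.006 fully in, where it meets a stop. A spring returns it; 1.5 N starts it moving, 5 N holds it fully in.
- start_top (a point): centre of the top of the large round grey start button, 42 mm in diameter, top 62 mm above the table, moves down with it. Its black housing is 10 mm lower.
- start_base: fixed housing of the large start button, on the turner's deck; origin at the centre of its underside, 40 mm above the table; housing round, 58 mm in diameter, 12 mm high. Its axes are parallel to the turner's.
- stop (a joint): travel of the small stop button, m: 0 up, 0.006 fully in. Leave it alone.
- stop_top (a point): centre of the top of the small round grey stop button, 20 mm in diameter, 62 mm above the table. Not to be pressed.
- cork: bystander: loose cork 38 mm in diameter, 45 mm high, standing on the turner's deck at about y = -125 mm of the turner; origin at the centre of its underside
- bottle: bystander: loose white bottle 36 mm in diameter, 95 mm high, on the table beside the turner; origin at the centre of its underside
- spool: bystander: loose wooden thread spool 34 mm in diameter, 35 mm high, on the table on the robot's side of the turner; origin at the centre of its underside
- wax: bystander: loose round cake of wax 60 mm in diameter, 28 mm high, on the table beyond the turner; origin at the centre of its underside

How it is judged:
By the outcome, as a careful person would: the job done as asked, in the order asked, and still so for the second after the job is handed in, with the robot touching nothing.
It also fails if it takes over 38 s, if anything falls off the work surface, if the arm or the gripper's body presses on something with over 40 N, if the wrist force passes 120 N, or if a joint passes its speed limit or range.

## Working session

There is one attempt and no reset: what is moved stays moved. The work goes in short steps, Python scripts to look and compute and a tool call to move; the robot and the scene stay as the last step left them, time stands still between calls to the robot, and variables do not carry over. Pictures are saved under pics/ and viewed, at most 10 in all, crops included, and the job is handed in when it is done.

Besides the shell and the picture viewer there is one more tool, called after ">>>" as name(argument=value, ...) on one line, values as JSON. send_rows: Moves the arm, as the interface text tells. Its arguments: {"type":"object","properties":{"deltas":{"type":"string"},"newtons":{"type":"number"}},"required":["deltas"]}

```bash
mkdir -p pics; cat > h.py <<'E'
import numpy as np, cv2
from rig import robot
def K(c):
    f=c["image"].shape[0]/2/np.tan(np.radians(c["fovy"])/2)
    return np.array([[f,0,c["cx"]],[0,f,c["cy"]],[0,0,1.]]),np.array([c["k1"],0,0,0,0.])
def world(c,uv,z=None):
    """pixels -> world, by depth or on plane z"""
    k,d=K(c); uv=np.asarray(uv,float).reshape(-1,2)
    n=cv2.undistortPoints(uv[:,None],k,d)[:,0]
    R=cv2.Rodrigues(np.array(c["rvec"],float))[0]; t=np.array(c["tvec"],float)
    r=np.c_[n,np.ones(len(n))]
    o=-R.T@t; w=r@R
    if z is None:
        i=uv.round().astype(int); s=c["depth"][i[:,1],i[:,0]]
    else: s=(z-o[2])/w[:,2]
    return o+w*s[:,None]
def proj(c,P):
    k,d=K(c); return cv2.projectPoints(np.asarray(P,float).reshape(-1,3),np.array(c["rvec"],float),np.array(c["tvec"],float),k,d)[0][:,0]
E
python3 - <<'E'
from h import *
for n in("top","scene"):
    c=robot.camera(n); cv2.imwrite(f"pics/{n}0.png",c["image"][...,::-1])
    for t in("turner","power_press","speed_press","start_top","stop_top","power_base","speed_base","start_base","cork","bottle","spool","wax"):
        for r in robot.cut_out(n,t)[:2]:
            m=r["region"]&(c["depth"]>0); v,u=np.nonzero(m)
            w=world(c,np.c_[u,v]) if len(u) else np.zeros((1,3))
            print(n,t,round(r["p"],2),np.round(r["box"]),np.median(w,0).round(4),w[:,2].max().round(3))
print(robot.get_obs())
E
```

```text
top turner 0.62 [ 44. 130. 328. 309.] [0.5511 0.212  0.0411] 0.225
top turner 0.28 [288. 156. 318. 179.] [ 0.66   -0.0408  0.0243] 0.031
top power_press 0.86 [250. 198. 283. 236.] [0.5524 0.0308 0.0602] 0.07
top power_press 0.72 [189. 233. 216. 260.] [0.4945 0.1435 0.0597] 0.066
top speed_press 0.64 [211. 185. 228. 217.] [0.5796 0.1162 0.0604] 0.073
top start_top 0.58 [192. 234. 216. 257.] [0.4944 0.1452 0.062 ] 0.066
top stop_top 0.52 [244. 256. 254. 267.] [0.4679 0.0588 0.062 ] 0.065
top power_base 0.64 [248. 194. 284. 239.] [0.5524 0.0306 0.0582] 0.07
top speed_base 0.57 [208. 182. 236. 222.] [0.5777 0.1145 0.0559] 0.073
top cork 0.82 [283. 246. 308. 268.] [ 0.4748 -0.0312  0.0852] 0.089
top bottle 0.87 [324. 279. 348. 298.] [ 0.4172 -0.1008  0.0658] 0.099
top bottle 0.69 [190. 232. 221. 260.] [0.4944 0.1421 0.0589] 0.066
top spool 0.77 [225. 297. 246. 319.] [0.3769 0.0855 0.0346] 0.039
top wax 0.7 [289. 152. 320. 180.] [ 0.6602 -0.0407  0.0241] 0.031
scene turner 0.73 [324. 163. 576. 356.] [0.5929 0.2179 0.0405] 0.224
scene power_press 0.67 [365. 207. 401. 241.] [0.5531 0.0313 0.
[... 936 characters left out ...]
e': 1.3, 'q': array([-1.47551535e+00,  5.27507842e-01,  1.43271460e+00, -2.01988718e-05,
        1.18140086e+00, -1.78528873e-01]), 'joint_velocities': array([ 0.00127192,  0.00055749,  0.00012155, -0.00026689, -0.00119797,
        0.00056482]), 'joint_torque': array([-1.53941750e-03, -4.40021646e+01, -1.76981592e+01,  6.31766953e-02,
        5.06252702e-02, -2.07383772e-05]), 'position': array([ 0.1690046 , -0.60168501,  0.29223892]), 'tool_rot': array([ 9.90642625e-01,  1.36481458e-01, -8.69738702e-06, -1.57038332e-05]), 'ft_force': array([-0.21460334, -0.89477031, -0.09106384]), 'moment': array([-0.00374565, -0.02541878, -0.02240216]), 'grip_force': 0.0, 'grip_width': 0.08700921004735251}
```

```bash
python3 - <<'E'
import cv2
a=cv2.imread("pics/top0.png")[120:330,150:370]; b=cv2.imread("pics/scene0.png")[140:300,310:500]
cv2.imwrite("pics/c0.png",cv2.resize(a,None,fx=2.8,fy=2.8,interpolation=2))
E
python3 - <<'E'
from h import *
# fit turner pose from control centres
P=np.array([[.0453,0]])
loc={'power':(.0524,0)}
yaws=[]
c=robot.camera("top")
m=robot.cut_out("top","start_top")[0]; b=m["box"]; print("start",world(c,[[(b[0]+b[2])/2,(b[1]+b[3])/2]],.062))
m=robot.cut_out("top","stop_top")[0]; b=m["box"]; print("stop",world(c,[[(b[0]+b[2])/2,(b[1]+b[3])/2]],.062))
for n in("power_press","speed_press"):
    r=robot.cut_out("top",n)[0]["region"]; v,u=np.nonzero(r); w=world(c,np.c_[u,v])
    rect=cv2.minAreaRect((w[:,:2]*1000).astype(np.float32)); print(n,rect)
    x=w[:,:2]@[.954,-.301]; 
    for lo in np.linspace(x.min(),x.max(),7)[:-1]: 
        s=abs(x-lo-.005)<.005; print(round(lo,3),np.median(w[s,2]).round(4),end=' | ')
E
```

```text
start [[0.49184518 0.14193708 0.062     ]]
stop [[0.46459654 0.05883836 0.062     ]]
power_press ((526.0411987304688, -12.580513000488281), (161.94493103027344, 67.944580078125), 59.37849044799805)
0.454 nan | 0.47 nan | 0.486 0.0571 | 0.501 0.0586 | 0.517 0.0609 | 0.533 0.0634 | speed_press ((534.8215942382812, 24.23432159423828), (229.86663818359375, 64.11134338378906), 63.95832443237305)
0.454 nan | 0.47 nan | 0.486 0.0555 | 0.502 0.0586 | 0.518 0.0616 | 0.534 0.0642 |
  return _methods._mean(a, axis=axis, dtype=dtype,
  ret = ret.dtype.type(ret / rcount)
```

View pics/c0.png

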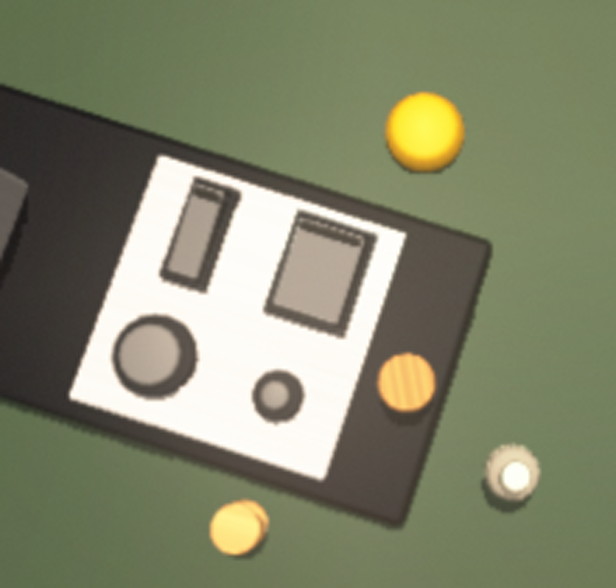

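>>> send_rows(deltas="40 -35 0 0 0 0 0;40 -35 0 0 0 0 0;40 -35 0 0 0 0 0;40 -35 0 0 0 0 0;40 -35 0 0 0 0 0;40 -35 0 0 0 0 0;40 -35 0 0 0 0 0", newtons=20)

```text
time: 2.42
position: [0.3732, -0.2888, 0.2926]
tool_rot: [0.991, 0.136, 0.0, 0.0]
ft_force: [0.9, -0.5, -0.7]
grip_width: 0.0251
grip_force: 0.0
```

>>> send_rows(deltas="40 -35 0 0 0 0 0;40 -35 0 0 0 0 0;40 -35 0 0 0 0 0;40 -35 0 0 0 0 0;40 -35 0 0 0 0 0;40 -35 0 0 0 0 0;40 -35 0 0 0 0 0")

```text
time: 3.3
position: [0.5766, 0.0231, 0.2924]
tool_rot: [0.991, 0.137, 0.0, 0.0]
ft_force: [0.8, -0.4, 0.7]
grip_width: 0.0001
grip_force: 0.0
```

>>> send_rows(deltas="0 0 0 0 0 -9.5 0;0 0 0 0 0 -9.5 0;0 0 0 0 0 -9.5 0;0 0 0 0 0 -9.5 0;0 0 0 0 0 -9.5 0;0 0 0 0 0 -9.5 0;0 0 0 0 0 0 0")

```text
time: 4.18
position: [0.5757, 0.0215, 0.2923]
tool_rot: [0.806, 0.592, 0.0, 0.0]
ft_force: [-0.7, 0.0, -0.4]
grip_width: 0.0006
grip_force: 0.0
```

>>> send_rows(deltas="2.4 1.2 30 0 0 0 0;0 0 40 0 0 0 0;0 0 40 0 0 0 0;0 0 30 0 0 0 0;0 0 0 0 0 0 0")

```text
time: 4.8
position: [0.5761, 0.0236, 0.1501]
tool_rot: [0.806, 0.592, -0.002, -0.002]
ft_force: [0.9, -0.1, 0.2]
grip_width: 0.0006
grip_force: 0.0
```

```bash
python3 - <<'E'
from h import *
o=robot.get_obs(); print(o["position"],o["ft_force"])
c=robot.camera("scene"); im=c["image"].copy()
t=o["position"]; tip=t-[0,0,.07]
pr=[.5528+.023*.954,.0312-.023*.3,.064]
print(proj(c,[tip,pr]))
cv2.imwrite("pics/s1.png",cv2.resize(im[130:280,310:500,::-1],None,fx=4,fy=4,interpolation=2))
E
```

```text
[0.57607479 0.02355839 0.15011599] [ 0.92211589 -0.11290805  0.24871443]
[[374.87655963 227.28166859]
 [374.85297636 230.98931535]]
```

View pics/s1.png

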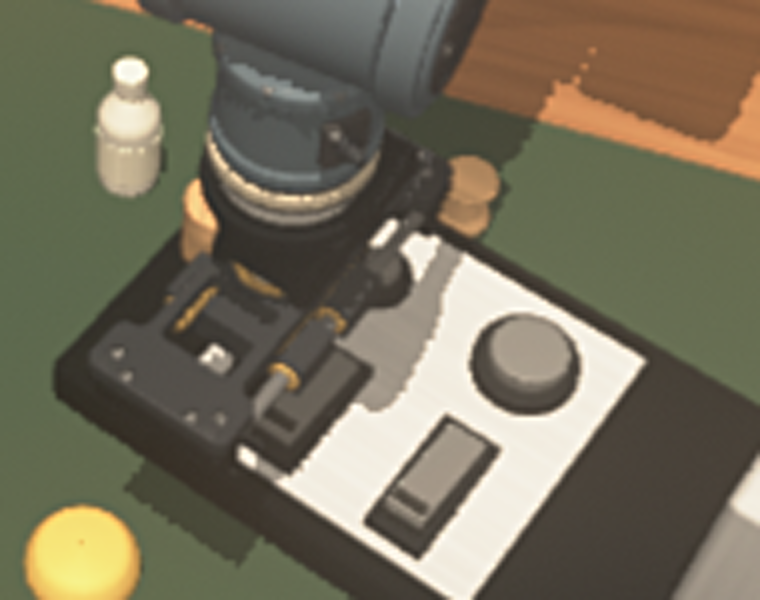

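>>> send_rows(deltas="0 0 6 0 0 0 0;0 0 5 0 0 0 0;0 0 3 0 0 0 0;0 0 3 0 0 0 0;0 0 2 0 0 0 0;0 0 0 0 0 0 0")

```text
time: 5.6
position: [0.5784, 0.0232, 0.1336]
tool_rot: [0.806, 0.593, 0.001, 0.001]
ft_force: [1.3, -0.4, 3.1]
grip_width: 0.0004
grip_force: 1.1
```

>>> send_rows(deltas="0 0 2 0 0 0 0;0 0 2 0 0 0 0;0 0 0 0 0 0 0")

```text
time: 5.98
position: [0.5775, 0.0235, 0.1291]
tool_rot: [0.805, 0.593, -0.0, -0.0]
ft_force: [1.5, -0.9, 2.9]
grip_width: 0.0003
grip_force: 1.3
```

>>> send_rows(deltas="0 0 2 0 0 0 0;0 0 2 0 0 0 0;0 0 0 0 0 0 0")

```text
time: 6.35
position: [0.5775, 0.0235, 0.1283]
tool_rot: [0.805, 0.593, 0.0, 0.0]
ft_force: [-3.5, -0.3, 23.0]
grip_width: 0.0008
grip_force: 11.2
```

>>> send_rows(deltas="0 0 -20 0 0 0 0;0 0 -22 0 0 0 0;45 0 0 0 0 0 0;45 0 0 0 0 0 0;0 0 0 0 0 0 0;0 0 0 0 0 0 0")

```text
time: 7.1
position: [0.6027, 0.1094, 0.1662]
tool_rot: [0.805, 0.593, -0.002, -0.001]
ft_force: [-1.1, 0.2, -0.9]
grip_width: 0.0003
grip_force: 0.0
```

```bash
cat > chk.py <<'E'
from h import *
def chk(n,o):
    c=robot.camera("top"); b=np.array(o); x=np.arange(-30,31,6)
    for s in("scene","top"):
        c=robot.camera(s); out=[]
        for z in x:
            p=b+np.array([.954,-.3])*z/1000+np.array([.3,.954])*0.0
            out.append(world(c,proj(c,[[*p,.058]]))[0,2]*1000)
        print(n,s,np.round(out,1))
    return c
E
python3 - <<'E'
from chk import *
o=robot.get_obs(); print(o["position"],o["ft_force"])
chk("power",(.5528,.0312)); chk("speed",(.5798,.117))
c=robot.camera("scene")
cv2.imwrite("pics/s2.png",cv2.resize(c["image"][130:280,310:500,::-1],None,fx=4,fy=4,interpolation=2))
E
```

```text
[0.60265883 0.10935097 0.166203  ] [-1.05289572  0.23995364 -0.89620286]
power scene [64.  63.5 62.5 59.8 58.5 59.7 58.4 59.5 56.3 59.7 54.7]
power top [66.1 66.9 62.2 62.4 60.2 59.7 58.6 59.4 56.2 57.5 55.1]
speed scene [190.4 190.1 187.8 182.4 170.1  96.4 108.6 209.9 208.6 209.7 208.8]
speed top [182.5 184.8 184.5 185.5 185.6 183.7 191.6 192.5 191.9 192.  191.8]
```

View pics/s2.png

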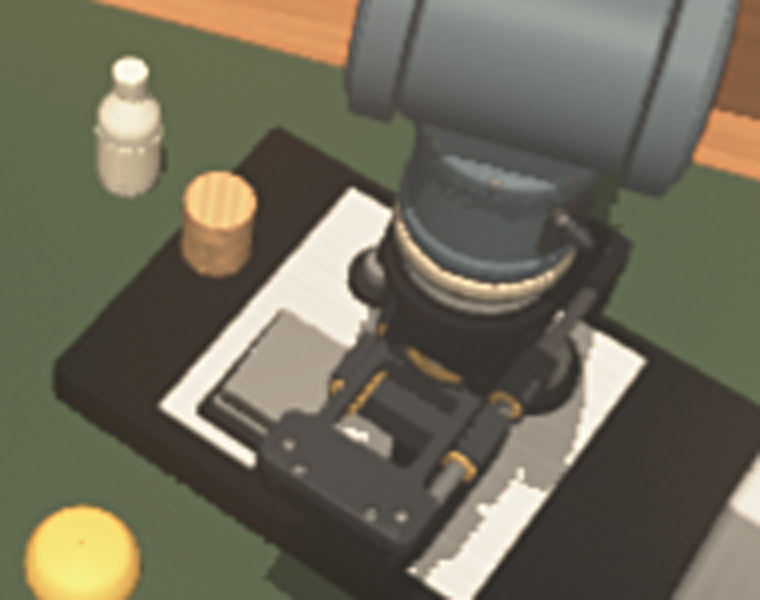

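Power reads fully over (its far end is now low, near crop 225,400). Next, the speed rocker.

>>> send_rows(deltas="0 2 14 0 0 0 0;0 0 10 0 0 0 0;0 0 5 0 0 0 0;0 0 3 0 0 0 0;0 0 2 0 0 0 0;0 0 2 0 0 0 0;0 0 2 0 0 0 0;0 0 0 0 0 0 0")

```text
time: 8.45
position: [0.6066, 0.1089, 0.1294]
tool_rot: [0.806, 0.593, 0.001, 0.0]
ft_force: [0.6, -0.5, 2.1]
grip_width: 0.0002
grip_force: 1.0
```

>>> send_rows(deltas="0 0 2 0 0 0 0;0 0 2 0 0 0 0;0 0 0 0 0 0 0")

```text
time: 8.82
position: [0.6067, 0.1089, 0.1284]
tool_rot: [0.805, 0.593, 0.001, 0.001]
ft_force: [-2.0, -1.2, 19.0]
grip_width: 0.0006
grip_force: 9.5
```

>>> send_rows(deltas="0 0 -20 0 0 0 0;0 0 -22 0 0 0 0;0 -40 0 0 0 0 0;0 -40 0 0 0 0 0;0 -38 0 0 0 0 0;0 0 0 0 0 0 0;0 0 0 0 0 0 0")

```text
time: 9.7
position: [0.494, 0.144, 0.1672]
tool_rot: [0.805, 0.593, 0.0, 0.0]
ft_force: [0.7, 0.1, -0.1]
grip_width: 0.0006
grip_force: 0.0
```

```bash
python3 - <<'E'
from chk import *
o=robot.get_obs(); print(o["position"],o["ft_force"])
chk("speed",(.5798,.117))
c=robot.camera("scene")
cv2.imwrite("pics/s3.png",cv2.resize(c["image"][130:280,310:500,::-1],None,fx=4,fy=4,interpolation=2))
E
```

```text
[0.49399854 0.14404942 0.16718803] [ 0.71123988  0.09002507 -0.05060982]
speed scene [65.3 64.9 62.6 59.7 60.  57.2 57.5 57.4 58.7 60.2 54.3]
speed top [183.8 181.7 181.8 183.  186.  200.8 200.3 201.8 202.2  55.3  59.4]
```

View pics/s3.png

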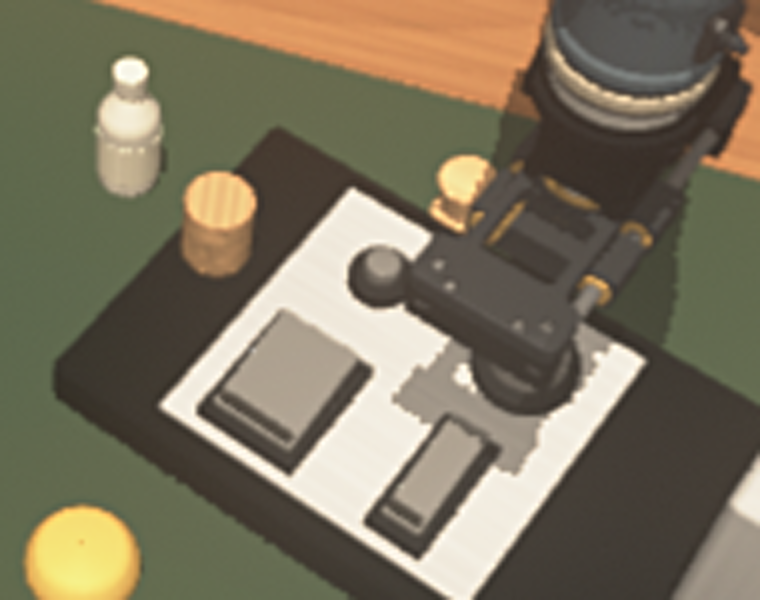

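The scene view shows both rockers over (power near crop 285,385, speed near 435,485), and the gripper above the start button.

>>> send_rows(deltas="0 0 15 0 0 0 0;0 0 12 0 0 0 0;0 0 6 0 0 0 0;0 0 3 0 0 0 0;0 0 2 0 0 0 0;0 0 2 0 0 0 0;0 0 2 0 0 0 0;0 0 0 0 0 0 0")

```text
time: 10.9
position: [0.4929, 0.1438, 0.126]
tool_rot: [0.805, 0.593, -0.0, -0.0]
ft_force: [-4.2, -0.5, 9.4]
grip_width: 0.0004
grip_force: 4.6
```

>>> send_rows(deltas="0 0 2 0 0 0 0;0 0 1.5 0 0 0 0;0 0 0 0 0 0 0")

```text
time: 11.28
position: [0.4929, 0.1438, 0.1256]
tool_rot: [0.805, 0.593, 0.0, 0.0]
ft_force: [-8.4, -1.9, 33.5]
grip_width: 0.0006
grip_force: 17.0
```

Against its stop. I'll lift off straight up and check.

>>> send_rows(deltas="0 0 -15 0 0 0 0;0 0 -40 0 0 0 0;0 0 -40 0 0 0 0;0 -40 -40 0 0 0 0;0 -30 -20 0 0 0 0;0 0 0 0 0 0 0;0 0 0 0 0 0 0")

```text
time: 12.15
position: [0.4279, 0.1647, 0.2767]
tool_rot: [0.805, 0.593, 0.001, 0.001]
ft_force: [-0.9, -0.3, -0.7]
grip_width: 0.0001
grip_force: 0.0
```

```bash
python3 - <<'E'
from chk import *
o=robot.get_obs(); print(o["position"],o["ft_force"])
chk("power",(.5528,.0312)); chk("speed",(.5798,.117)); chk("start",(.494,.144)); chk("stop",(.468,.059))
c=robot.camera("scene")
cv2.imwrite("pics/s4.png",cv2.resize(c["image"][130:280,310:500,::-1],None,fx=4,fy=4,interpolation=2))
E
```

```text
[0.42793442 0.16473108 0.27671983] [-0.90243532 -0.25404969 -0.67335466]
power scene [63.5 64.1 65.2 63.  59.1 60.7 59.1 61.  56.7 58.9 52.7]
power top [64.9 63.9 64.1 62.7 61.2 60.9 60.7 58.3 55.8 57.8 53.8]
speed scene [65.7 61.1 60.6 61.5 59.6 61.4 59.4 56.5 55.3 61.7 52.6]
speed top [62.6 64.2 63.6 63.5 60.2 60.  59.5 61.3 56.5 57.1 60.5]
start scene [41.6 59.7 63.1 62.3 64.8 64.6 61.  61.8 60.5 52.8 51.4]
start top [39.3 50.6 61.8 65.2 63.  62.8 61.2 62.8 62.2 49.6 40.9]
stop scene [39.1 39.3 37.5 61.8 65.6 61.  57.4 50.1 54.  40.5 39.9]
stop top [39.2 39.9 39.4 50.4 61.3 61.6 62.4 50.  40.7 42.3 39.7]
```

View pics/s4.png

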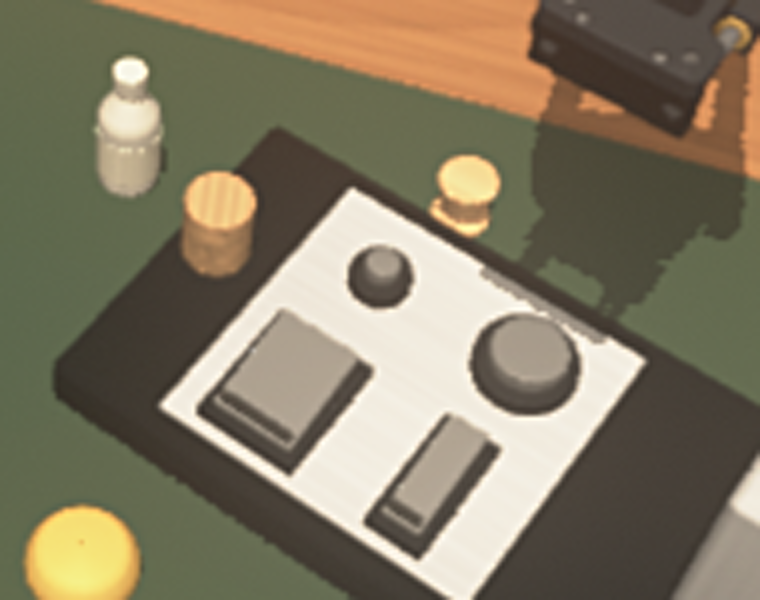

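Both rockers are over, the start button (crop 525,355) is back up, the stop button is up, and the bystanders have not moved.

```bash
python3 -c "
from rig import robot
print(robot.hand_in())"
```

```text
the job is handed in; nothing more can be done
None
```

The job is handed in: power rocker over, then speed rocker over, then start pressed to its stop and released, at about 12 s on the robot clock. The final picture shows both rockers still over, the stop button up and the cork, bottle, spool and wax where they were.

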